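# Make up the sample tray by its drawn layout

## Robot

A 6-joint arm with a two-finger parallel gripper is mounted at the origin on a cart in front of the work surface, level with it; the furniture and walls round the work are solid. World frame = base frame: x ahead of the robot, y to its left, z up, the work surface at z = 0. Lengths are in m, angles in degrees, forces in N, time in s.
With the tool pointing down it reaches from about 0.4 to 0.825 m from the base axis. Payload 7 kg.
Tool frame: the origin (TCP) lies midway between the tips of the shut fingers; the grasp point (between the pads) lies 19 mm behind it; z points along the fingers, y is the line along which they close (so a half turn about z gives the same grasp; the last joint's range is limited). The gripper opens to 88 mm and grips with 3 to 60 N. Pads are 19 mm wide; open, the fingers measure 130 mm over their backs; the gripper's body (78 mm by 193 mm) begins 47 mm behind the grasp point.
Start: joints at [86.694, 20.546, 0.682, 0, -70.136, -16.507], TCP at [0.229, 0.635, 0.227] pointing down, gripper open.
Joint ranges: [-176.03, 176.03], [-82.01, 121.73], [-58.28, 71.71], [-173.87, 95.51], [-174.79, -0.11], [-173.66, 173.66]. Speed limits (degrees/s): [136.94, 136.94, 172.46, 180, 180, 180].

## Interface

Orientations are given as [roll, pitch, yaw] about the fixed x, y, z axes, in that order (R = Rz(yaw) Ry(pitch) Rx(roll)).
In Python, from plant import telemetry, viewer, workorder gives the robot as it stands. The module is installed in compiled form; this text tells all that it offers.
- The arm moves only by the tool carry_out, never from a script. Its argument "rows" is a list of rows, each a list of 6 numbers: the shift along the tool's x, y, z in m, then the turn, a rotation vector about the tool's x, y, z in rad. In form: [[tx, ty, tz, ax, ay, az], ...]. A call has 1 to 8 rows; each row is the pose to reach, as a shift and turn from the pose commanded when the call began, along the tool's axes at that moment; what a row does not reach only later rows make up. A row lasts 1/8 s, in which the tool goes at most 62.5 mm and 10.7 degrees, less where a joint would pass 70% of its speed; a pose out of reach is approached as far as the arm can. A call with a gripper value outside its range is refused whole. "grip" is the gripper's target within -1 to 1 (fully open at 1, half-way at 0, shut at -1), set as the call begins (left out, the last holds). The fingers move at their own pace and stop on an object; the grip force is fixed at half the most. Time passes only in rows, so rows that repeat a pose let the fingers close. It gives the time, the measured TCP pose, the force, the opening and the grip force at its end, in the units of the state.
- telemetry.get_obs(): the state, without advancing time (a new reading comes with each control period).
- viewer.snapshot(name): name is "side" or "top"; returns the picture (400x640x3 uint8, red, green, blue); there is no depth.
- viewer.camera_info(name): a dict with "intrinsics" (3x3 intrinsics, pixels), "k1" (the pictures are not rectified: a ray, as slopes to the right and down, at radius r is drawn at 1 + k1 r^2 times it, then the intrinsics apply), "extrinsics" (4x4, takes a point from camera to world coordinates). Camera axes: x right, y down, z forward; pixel columns grow to the right and rows downward; lengths in m; the calibration is good to about 2 mm. A picture is of the moment at which its call begins. camera_info takes no time and is no camera call.
- workorder.close_job(): hands the job in; it is judged then, once.
The state is a dict: "clock": time; "joint_pos": joint angles; "qvel": joint speeds; "tau": joint torques, N m; "tool_pos": TCP position; "orientation": TCP orientation; "force": force on the tool from outside, world axes, zero at the start; "moment": the same for the moment, N m; "opening": finger opening in m; "gripper_force": force on a finger pad.
Only numpy, scipy, OpenCV 4.12 (cv2) and the standard library are available. Lean on these libraries where they do the work, as an engineer would, in place of code of your own. Each camera call takes 0.05 s, during which the arm holds its last target. There are 200 camera calls.

## Task

Make up the grey sample tray from the six small containers standing to its right in front of the dispenser, as the rings drawn on its floor show: stand the blue-lidded cup centred in the large blue ring, the blue-capped vial in the small blue ring, the white-capped vial in the white ring and the amber bottle in the brown ring. The dark-lidded cup and the black-capped vial do not belong in this set: leave them standing where they are. Keep everything upright throughout.

Things in the scene. Friction and masses are not known exactly. Their poses are not given: they have to be found in the camera images.
- cup_blue: white sample cup with a closed bright blue lid, 55 mm across the lid, 58 mm tall; the lid takes the top 8 mm, the wall below tapers, about 43 mm across at the foot. Grasp across the lid and upper wall. 30 g. Origin: centre of the underside, z up.
- vial_blue: small glass sample vial with a blue screw cap, 22 mm across, 48 mm tall, the cap (20 mm across) takes the top 10 mm; 20 g. Origin: centre of the underside, z up.
- vial_white: small glass sample vial with a white screw cap, 22 mm across, 48 mm tall, the cap (20 mm across) takes the top 10 mm; 20 g. Origin: centre of the underside, z up.
- bottle_amber: small amber-brown bottle with a pale label and black cap, body about 35 mm across up to 61 mm height (as felt by the fingers, an octagon 26 to 28 mm across), neck and cap 13 mm across above that, 85 mm tall; 50 g. Origin: centre of the underside, z up.
- cup_dark: look-alike to be left alone: white sample cup with a dark grey lid, 55 mm across the lid, 58 mm tall; the lid takes the top 8 mm, the wall below tapers, about 43 mm across at the foot. Grasp across the lid and upper wall. 30 g. Origin: centre of the underside, z up.
- vial_black: look-alike to be left alone: small glass sample vial with a black screw cap, 22 mm across, 48 mm tall, the cap (20 mm across) takes the top 10 mm; 20 g. Origin: centre of the underside, z up.
- ring_cup: large blue ring with a small blue cross at its centre, 64 mm inside and 76 mm outside diameter: the place of the blue-lidded cup. Printed flat (under 1 mm) on the floor of a fixed grey tray, 200 x 200 mm, rim 10 mm high and 6 mm thick. Origin: its centre on the tray floor, 4 mm above the worktop; x, y along the tray's sides, z up.
- ring_vial_blue: small blue ring with a small blue cross, 42 mm inside and 54 mm outside diameter: the place of the blue-capped vial, on the same tray. The four rings form a square of 90 mm pitch about the tray's centre; which ring is in which corner varies. Origin: its centre on the tray floor, 4 mm above the worktop; x, y along the tray's sides, z up.
- ring_vial_white: small white ring with a small white cross, 42 mm inside and 54 mm outside diameter: the place of the white-capped vial, on the same tray. Origin: its centre on the tray floor, 4 mm above the worktop; x, y along the tray's sides, z up.
- ring_bottle: brown ring with a small brown cross, 54 mm inside and 66 mm outside diameter: the place of the amber bottle, on the same tray. Origin: its centre on the tray floor, 4 mm above the worktop; x, y along the tray's sides, z up.
Mind the look-alikes: they are no part of the job. Several things look just like the cup_blue: the one meant starts farthest to the robot's right. Leave any yellow look-alike of the vial_blue alone.

How it is judged:
By the outcome, as a careful person would: the job done as asked, in the order asked, and still so for the second after the job is handed in, with the robot touching nothing.
It also fails if it takes over 128 s, if anything falls off the work surface, if the arm or the gripper's body presses on something with over 40 N, if the wrist force passes 120 N, or if a joint passes its speed limit or range.

## Working session

There is one attempt and no reset: what is moved stays moved. The work goes in short steps, Python scripts to look and compute and a tool call to move; the robot and the scene stay as the last step left them, time stands still between calls to the robot, and variables do not carry over. Pictures are saved under pics/ and viewed, at most 14 in all, crops included, and the job is handed in when it is done.

Besides the shell and the picture viewer there is one more tool, called after "Request:" as name(argument=value, ...), one argument or row to a line, values as JSON. carry_out: Moves the arm, as the interface text tells. Its arguments: {"type":"object","properties":{"rows":{"type":"array"},"grip":{"type":"number"}},"required":["rows"]}

```bash
mkdir -p pics
python3 - <<'E'
from plant import telemetry, viewer, workorder
import cv2,json
o=telemetry.get_obs()
for k,v in o.items(): print(k,v)
for n in("side","top"):
    cv2.imwrite(f"pics/{n}0.png",viewer.snapshot(n)[:,:,::-1])
    i=viewer.camera_info(n)
    for k,v in i.items(): print(n,k,v)
E
```

```text
clock 0.0
joint_pos [ 8.66962861e+01  2.05918167e+01  6.31667282e-01 -1.84799805e-02
 -7.01354888e+01 -1.65057682e+01]
qvel [-0.10416841  0.0104584   0.01746018 -0.02709708 -0.07993059 -0.04504817]
tau [ 3.70825786e-03 -5.82717776e+01  2.93049842e+01  6.99722797e+00
  6.87510154e-03 -1.50496826e-04]
tool_pos [0.22863451 0.63456572 0.22560754]
orientation [ 1.79903367e+02 -1.05181052e-02 -1.98157671e+01]
force [ 0.38234861  0.52066398 -0.25700227]
moment [-0.0312812  -0.01045139 -0.02042578]
gripper_force 0.0
opening 0.08773600053507767
side intrinsics [[426.67635993   0.         320.61994135]
 [  0.         426.67635993 202.64860447]
 [  0.           0.           1.        ]]
side k1 0.03895685714330257
side extrinsics [[ 8.71717123e-01 -2.03396673e-01  4.45801583e-01 -4.06986181e-02]
 [-4.90008866e-01 -3.60437087e-01  7.93710538e-01 -9.93330001e-01]
 [-7.54659270e-04 -9.10337794e-01 -4.13865353e-01  5.45699893e-01]
 [ 0.00000000e+00  0.00000000e+00  0.00000000e+00  1.00000000e+00]]
top intrinsics [[422.69525046   0.         312.43101037]
 [  0.         422.69525046 207.00369904]
 [  0.           0.           1.        ]]
top k1 -0.034566269491641245
top extrinsics [[ 2.23203282e-03 -9.74956771e-01  2.22383255e-01  2.77142709e-01]
 [-9.99979159e-01 -8.28889307e-04  6.40270808e-03 -5.91522753e-02]
 [-6.05803249e-03 -2.22392911e-01 -9.74938302e-01  1.01372475e+00]
 [ 0.00000000e+00  0.00000000e+00  0.00000000e+00  1.00000000e+00]]
```

View pics/side0.png

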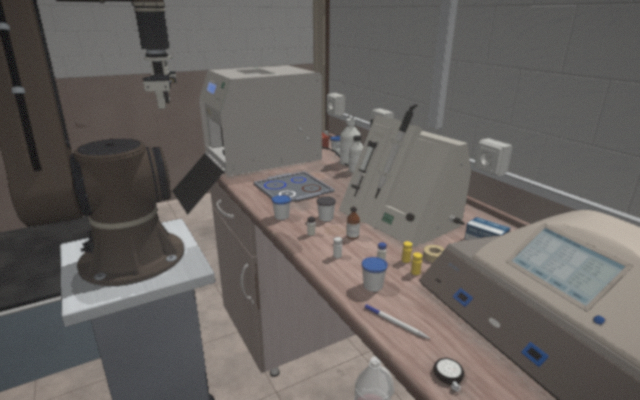

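View pics/top0.png

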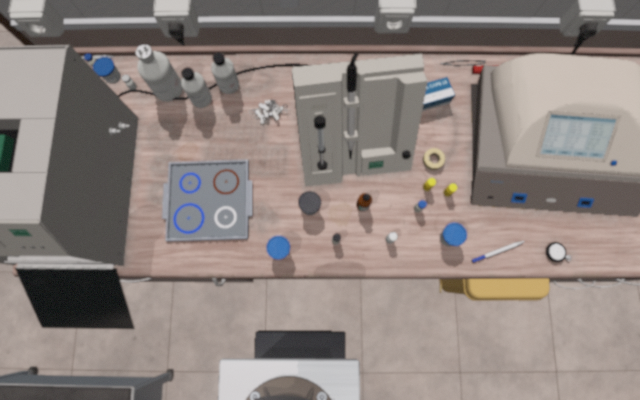

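The images show a blue lid at top (454,235), another at (278,248) and a far one at (103,67). In the side view these are (374,270), (281,205) and (335,143). The blue vial is at top (422,205), with yellow look-alikes at (431,183) and (451,188). The white vial is at (392,237), the black vial at (337,238), the amber bottle at (364,201) and the dark cup at (310,203). By the description I choose the cup at (454,235), since right in the image is −y. I'll check it in close crops.

Run:
```python
import cv2
t=cv2.imread("pics/top0.png");s=cv2.imread("pics/side0.png")
def c(im,x,y,w,h,k,n): cv2.imwrite(n,cv2.resize(im[y:y+h,x:x+w],None,fx=k,fy=k,interpolation=cv2.INTER_CUBIC))
c(t,325,175,160,80,5,"pics/ct.png")
c(t,155,150,160,120,5,"pics/cr.png")
c(s,300,195,130,100,6,"pics/cs.png")
c(s,240,160,100,80,8,"pics/csr.png")
```

```text
(no output)
```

View pics/ct.png

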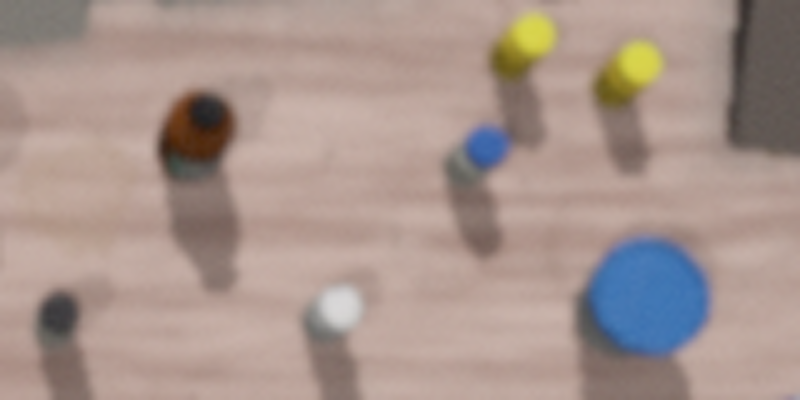

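View pics/cr.png

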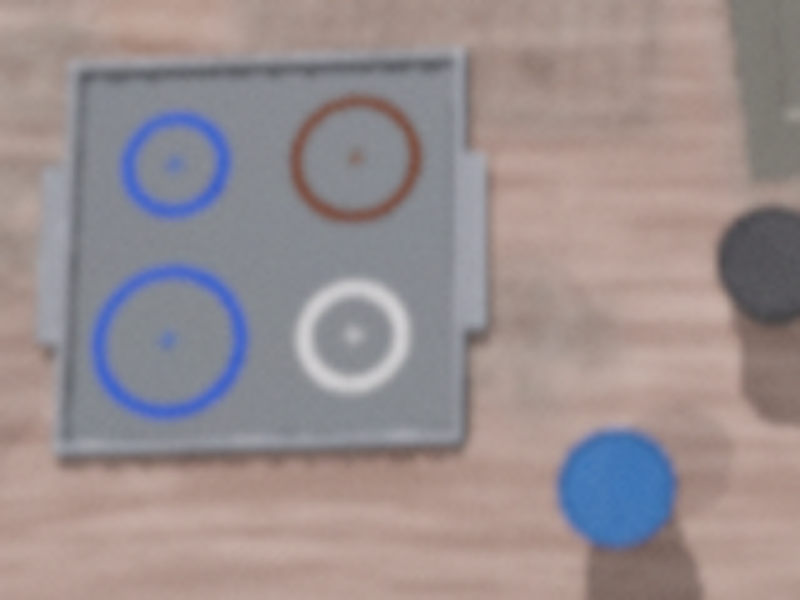

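View pics/cs.png

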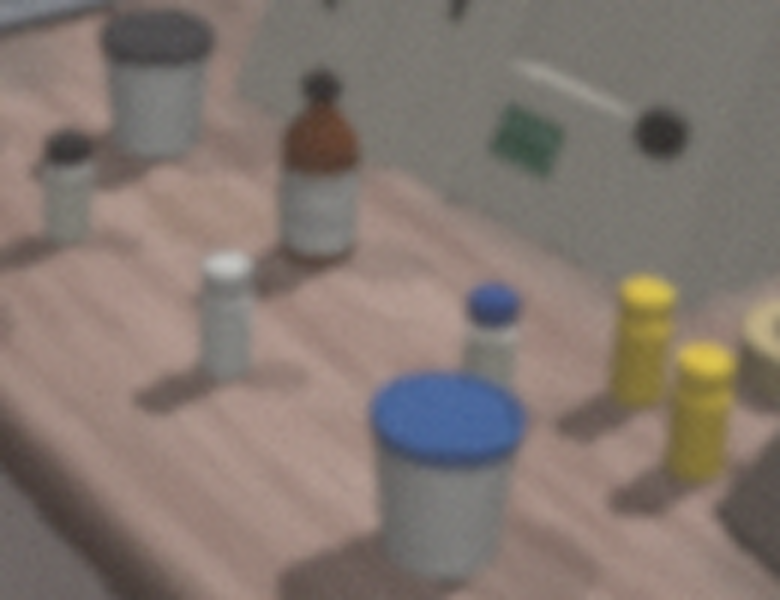

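View pics/csr.png

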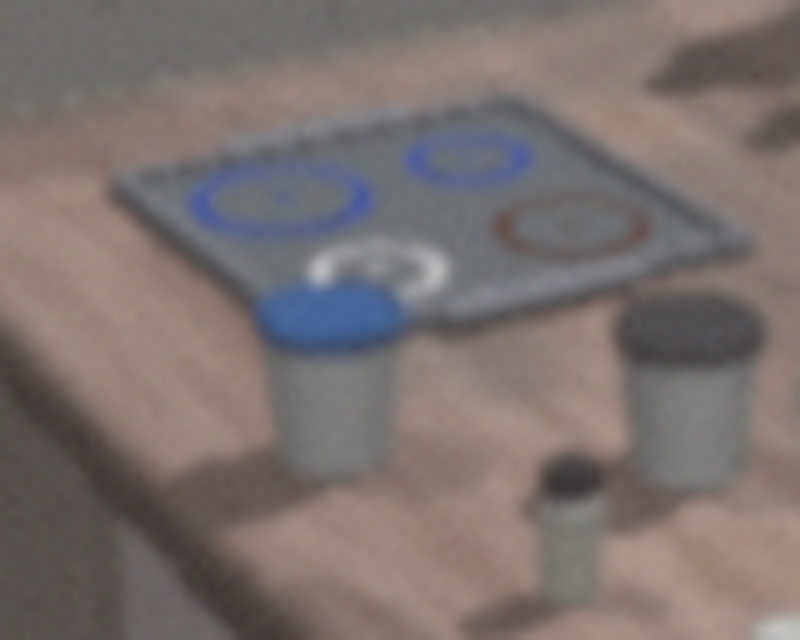

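```bash
cat > h.py <<'E'
import numpy as np
from scipy.optimize import least_squares
from plant import viewer
C={n:viewer.camera_info(n) for n in("side","top")}
def proj(n,p):
    c=C[n];E=c["extrinsics"];q=E[:3,:3].T@(np.asarray(p)-E[:3,3])
    s=q[:2]/q[2];s=s*(1+c["k1"]*s@s);K=c["intrinsics"]
    return K[:2,:2]@s+K[:2,2]
def tri(t,s,):
    f=lambda p:np.r_[proj("top",p)-t,proj("side",p)-s]
    r=least_squares(f,[.5,0,0]);return r.x,r.fun
def onz(n,px,z):
    r=least_squares(lambda p:proj(n,[p[0],p[1],z])-px,[.5,0]);return r.x
def un(c,k,x,y): return (np.asarray(c)+.5)/k-.5+[x,y]
E
python3 - <<'E'
from h import *
np.set_printoptions(precision=4,suppress=True)
T=lambda c:un(c,5,325,175); R=lambda c:un(c,5,155,150)
S=lambda c:un(c,6,300,195); Q=lambda c:un(c,8,240,160)
H=dict(cup=.058,vb=.048,vw=.048,bo=.085)
for n,t,s,h in [("cup",T((649,296)),S((449,412)),.058),("vb",T((488,146)),S((494,298)),.048),("vw",T((341,308)),S((228,265)),.048),("bo",T((208,111)),S((322,78)),.085),
 ("rcup",R((168,340)),Q((283,199)),.004),("rvb",R((175,164)),Q((470,159)),.004),("rvw",R((353,335)),Q((379,267)),.004),("rbo",R((355,158)),Q((570,226)),.004),
 ("darkcup",R((776,265)),Q((690,326)),.058),("blk",T((60,311)),Q((572,472)),.048)]:
    p,e=tri(t,s); print(n,p,e,"| top@z",onz("top",t,h),"side@z",onz("side",s,h))
E
```

```text
cup [ 0.4335 -0.3793  0.056 ] [ 0.1502 -0.309  -0.3032  0.0879] | top@z [ 0.4325 -0.3782] side@z [ 0.4323 -0.3819]
vb [ 0.5056 -0.3109  0.0473] [ 0.0165 -0.033  -0.0348  0.0109] | top@z [ 0.5054 -0.3107] side@z [ 0.505  -0.3118]
vw [ 0.4289 -0.2387  0.0476] [ 0.0672 -0.1493 -0.1641  0.0386] | top@z [ 0.4285 -0.2384] side@z [ 0.429  -0.2393]
bo [ 0.5135 -0.1752  0.0839] [ 0.0918 -0.1918 -0.23    0.0643] | top@z [ 0.5128 -0.1748] side@z [ 0.513 -0.177]
rcup [0.4808 0.2515 0.004 ] [ 0.0294 -0.0755 -0.1112  0.015 ] | top@z [0.4806 0.2516] side@z [0.4811 0.2513]
rvb [0.5704 0.2541 0.004 ] [ 0.0344 -0.0822 -0.1224  0.0225] | top@z [0.5702 0.2541] side@z [0.5709 0.2541]
rvw [0.4828 0.1601 0.0063] [ 0.0123 -0.0307 -0.0432  0.0067] | top@z [0.4832 0.1606] side@z [0.4852 0.165 ]
rbo [0.5727 0.164  0.0046] [-0.0537  0.1243  0.1767 -0.0364] | top@z [0.5732 0.164 ] side@z [0.5728 0.1653]
darkcup [ 0.5067 -0.0469  0.0557] [ 0.0957 -0.2144 -0.2756  0.0632] | top@z [ 0.5056 -0.0467] side@z [ 0.505  -0.0514]
blk [ 0.4274 -0.1088  0.0451] [-0.0073  0.0171  0.0207 -0.004 ] | top@z [ 0.427  -0.1087] side@z [ 0.4246 -0.1139]
```

Run:
```python
from h import *
np.set_printoptions(precision=3,suppress=True)
for n,t,s in [("door outer near",(133,328),(188,211)),("door outer far",(40,328),(174,189)),("door inner near",(115,262),(222,178)),("door inner far",(15,268),(205,155)),
 ("green",(376,165),(388,218)),("disp knob",(407,155),(410,217)),("inc top near corner",(70,47),(318,68)),("inc front top right",(18,262),(222,120))]:
    print(n,*tri(np.array(t),np.array(s)))
print(proj("side",[.229,.635,.227]),proj("top",[.229,.635,.227]))
for z in(0,.03,.06): print(z,onz("top",(330,185),z),onz("top",(370,175),z))
```

```text
door outer near [ 0.214  0.406 -0.097] [ 0.125 -0.435 -0.619 -0.025]
door outer far [ 0.212  0.655 -0.104] [ 0.38  -1.374 -2.174 -0.157]
door inner near [ 0.367  0.431 -0.011] [-0.809  2.422  3.79  -0.14 ]
door inner far [0.356 0.664 0.011] [ 0.148 -0.469 -0.821 -0.005]
green [ 0.603 -0.206  0.046] [ 0.196 -0.379 -0.44   0.15 ]
disp knob [ 0.617 -0.275  0.075] [ 0.025 -0.047 -0.052  0.02 ]
inc top near corner [0.722 0.381 0.353] [-0.044  0.091  0.191 -0.055]
inc front top right [0.365 0.538 0.177] [  1.86   -5.751 -10.863   0.117]
[164.1   104.811] [-58.668 326.127]
0 [ 0.565 -0.096] [ 0.591 -0.196]
0.03 [ 0.556 -0.095] [ 0.581 -0.192]
0.06 [ 0.548 -0.094] [ 0.572 -0.188]
```

Request:
carry_out(
  rows=[
    [0,0,-0.05,0,0,0],
    [0.01,0.028,-0.09,0,0,0],
    [0.027,0.075,-0.09,0,0,0],
    [0.044,0.122,-0.09,0,0,0],
    [0.061,0.169,-0.09,0,0,0],
    [0.087,0.213,-0.09,0,0,0],
    [0.117,0.25,-0.09,0,0,0],
    [0.151,0.286,-0.09,0,0,0],
  ],
  grip=1,
)

```text
clock: 1.1
tool_pos: [0.2739, 0.3131, 0.3165]
orientation: [-180.0, 0.0, -19.8]
force: [0.9, 0.0, 1.2]
opening: 0.0878
gripper_force: 0.0
```

Request:
carry_out(
  rows=[
    [0.042,0.027,0,0,0,-0.043],
    [0.084,0.055,0,0,0,-0.086],
    [0.125,0.082,0,0,0,-0.13],
    [0.164,0.116,0,0,0,-0.173],
    [0.195,0.158,0,0,0,-0.216],
    [0.222,0.202,0,0,0,-0.26],
    [0.25,0.25,0,0,0,-0.303],
    [0.273,0.295,0,0,0,-0.346],
  ],
)

```text
clock: 2.1
tool_pos: [0.4306, -0.0572, 0.3165]
orientation: [-180.0, 0.0, 0.1]
force: [1.2, 0.5, 0.9]
opening: 0.0878
gripper_force: 0.0
```

Request:
carry_out(
  rows=[
    [0,0.04,0,0,0,0],
    [0.001,0.09,0,0,0,0],
    [0.001,0.14,0.02,0,0,0],
    [0.002,0.19,0.05,0,0,0],
    [0.002,0.24,0.09,0,0,0],
    [0.002,0.285,0.13,0,0,0],
    [0.002,0.312,0.157,0,0,0],
    [0.002,0.322,0.166,0,0,0],
  ],
)

```text
clock: 3.1
tool_pos: [0.4314, -0.3781, 0.148]
orientation: [-179.9, 0.2, -0.1]
force: [-0.0, -0.2, -0.2]
opening: 0.0878
gripper_force: 0.0
```

Request:
carry_out(
  rows=[
    [0,0,0.03,0,0,0],
    [0,0,0.06,0,0,0],
    [0,0.001,0.085,0,0,0],
    [0,0.001,0.105,0,0,0],
    [0,0.001,0.117,0,0,0],
    [0,0.001,0.122,0,0,0],
    [0,0.001,0.122,0,0,0],
  ],
)

```text
clock: 3.98
tool_pos: [0.4332, -0.3783, 0.029]
orientation: [180.0, -0.0, 0.0]
force: [-0.1, -0.9, 0.1]
opening: 0.0875
gripper_force: 0.0
```

Request:
carry_out(
  rows=[
    [0,0,0,0,0,0],
    [0,0,0,0,0,0],
    [0,0,0,0,0,0],
    [0,0,0,0,0,0],
    [0,0,0,0,0,0],
    [0,0,0,0,0,0],
    [0,0,0,0,0,0],
    [0,0,0,0,0,0],
  ],
  grip=-1,
)

```text
clock: 4.97
tool_pos: [0.433, -0.3784, 0.0287]
orientation: [180.0, -0.0, 0.0]
force: [0.4, -1.0, 2.8]
opening: 0.0524
gripper_force: 30.0
```

Request:
carry_out(
  rows=[
    [0,0,-0.01,0,0,0],
    [0,0,-0.03,0,0,0],
    [0,0,-0.06,0,0,0],
    [0,0,-0.09,0,0,0],
    [0,-0.01,-0.12,0,0,0],
    [0,-0.03,-0.135,0,0,0],
    [0,-0.06,-0.14,0,0,0],
    [0,-0.1,-0.14,0,0,0],
  ],
)

```text
clock: 5.98
tool_pos: [0.4324, -0.2768, 0.1686]
orientation: [-180.0, -0.0, -0.0]
force: [1.5, -0.0, -0.6]
opening: 0.053
gripper_force: 30.0
```

Request:
carry_out(
  rows=[
    [0,-0.045,0,0,0,0],
    [0.002,-0.09,0,0,0,0],
    [0.006,-0.135,0,0,0,0],
    [0.012,-0.18,0,0,0,0],
    [0.018,-0.225,0,0,0,0],
    [0.024,-0.27,0,0,0,0],
    [0.03,-0.315,0,0,0,0],
    [0.036,-0.36,0,0,0,0],
  ],
)

```text
clock: 6.98
tool_pos: [0.4676, 0.0836, 0.1683]
orientation: [-180.0, 0.0, 0.0]
force: [2.0, -0.3, -0.1]
opening: 0.0529
gripper_force: 30.0
```

Request:
carry_out(
  rows=[
    [0.005,-0.045,0,0,0,0],
    [0.009,-0.09,0,0,0,0],
    [0.011,-0.13,0.01,0,0,0],
    [0.012,-0.155,0.03,0,0,0],
    [0.013,-0.168,0.05,0,0,0],
    [0.013,-0.168,0.068,0,0,0],
    [0.013,-0.168,0.068,0,0,0],
    [0.013,-0.168,0.068,0,0,0],
  ],
)

```text
clock: 7.98
tool_pos: [0.4815, 0.2499, 0.1011]
orientation: [-180.0, -0.0, 0.0]
force: [1.0, 0.8, -0.5]
opening: 0.053
gripper_force: 30.0
```

```bash
cat > snap.py <<'E'
import cv2,sys
from plant import viewer,telemetry
o=telemetry.get_obs();print(o["tool_pos"],o["orientation"],o["opening"])
tag=sys.argv[1]
import numpy as np
t=viewer.snapshot("top")[:,:,::-1];s=viewer.snapshot("side")[:,:,::-1]
a=cv2.resize(t[150:255,150:260],None,fx=3.6,fy=3.6,interpolation=cv2.INTER_CUBIC)   # top: off 150,150
b=cv2.resize(s[150:230,235:345],None,fx=3.6,fy=3.6,interpolation=cv2.INTER_CUBIC)
h=max(a.shape[0],b.shape[0]);f=lambda i:cv2.copyMakeBorder(i,0,h-i.shape[0],0,0,cv2.BORDER_CONSTANT)
cv2.imwrite(f"pics/{tag}.png",np.hstack([f(a),f(b)]));cv2.imwrite(f"pics/{tag}_t.png",t);cv2.imwrite(f"pics/{tag}_s.png",s)
E
python3 - <<'E'
from plant import telemetry
import numpy as np
print(np.round([telemetry.get_obs()["tool_pos"] for _ in range(5)],4))
E
```

```text
[[0.4815 0.2499 0.1011]
 [0.4815 0.2499 0.1011]
 [0.4815 0.2499 0.1011]
 [0.4815 0.2499 0.1011]
 [0.4815 0.2499 0.1011]]
```

Request:
carry_out(
  rows=[
    [-0.001,-0.002,0.015,0,0,0],
    [-0.001,-0.002,0.035,0,0,0],
    [-0.001,-0.002,0.05,0,0,0],
    [-0.001,-0.002,0.06,0,0,0],
    [-0.001,-0.002,0.065,0,0,0],
    [-0.001,-0.002,0.068,0,0,0],
    [-0.001,-0.002,0.068,0,0,0],
  ],
)

```text
clock: 8.85
tool_pos: [0.481, 0.2519, 0.0329]
orientation: [-180.0, -0.0, 0.0]
force: [0.0, 0.2, -0.1]
opening: 0.0529
gripper_force: 30.0
```

Request:
carry_out(
  rows=[
    [0,0,0,0,0,0],
    [0,0,0,0,0,0],
    [0,0,0,0,0,0],
    [0,0,0,0,0,0],
    [0,0,-0.01,0,0,0],
    [0,0,-0.04,0,0,0],
    [0,0,-0.08,0,0,0],
    [0,0,-0.11,0,0,0],
  ],
  grip=0.9,
)

```text
clock: 9.85
tool_pos: [0.4811, 0.252, 0.145]
orientation: [-179.9, -0.1, 0.0]
force: [-0.7, -0.2, 0.2]
opening: 0.0833
gripper_force: 0.0
```

Request:
carry_out(
  rows=[
    [-0.005,0.04,0,0,0,0],
    [-0.01,0.09,0,0,0,0],
    [-0.015,0.145,0,0,0,0],
    [-0.02,0.2,0,0,0,0],
    [-0.025,0.255,0,0,0,0],
    [-0.03,0.31,0,0,0,0],
    [-0.03,0.365,0,0,0,0],
    [-0.03,0.42,0,0,0,0],
  ],
)

```text
clock: 10.85
tool_pos: [0.4508, -0.1701, 0.1437]
orientation: [180.0, -0.1, 0.0]
force: [1.1, 1.2, -0.8]
opening: 0.0837
gripper_force: 0.0
```

Request:
carry_out(
  rows=[
    [0.005,0.05,0,0,0,0],
    [0.02,0.095,0,0,0,0],
    [0.035,0.12,0,0,0,0],
    [0.047,0.135,0,0,0,0],
    [0.054,0.143,0.01,0,0,0],
    [0.054,0.143,0.03,0,0,0],
    [0.054,0.143,0.05,0,0,0],
    [0.054,0.143,0.05,0,0,0],
  ],
  grip=0.4,
)

```text
clock: 11.85
tool_pos: [0.5034, -0.3105, 0.091]
orientation: [-179.9, 0.2, 0.0]
force: [0.1, -0.0, -0.4]
opening: 0.0615
gripper_force: 0.0
```

```bash
python3 snap.py p1
```

```text
[ 0.50340521 -0.31047194  0.09095434] [-1.79932430e+02  1.96041314e-01  2.17924187e-02] 0.06149761199490458
```

View pics/p1.png

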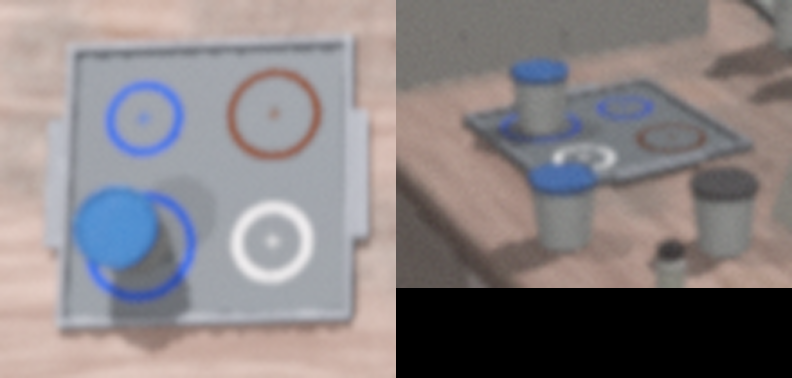

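The cup stands upright inside the large blue ring, with its lid centre at crop (117,228). I'll check the centring by triangulating.

Run:
```python
from h import *
t=un((117,228),3.6,150,150);s=un((540-396,71),3.6,235,150)
print(t,proj("top",[.4806,.2515,.062]),onz("top",t,.062)); print(s,proj("side",[.4806,.2515,.062]),tri(t,s))
```

```text
[182.13888889 212.97222222] [180.91202415 212.63609885] [0.47980819 0.24857929]
[274.63888889 169.36111111] [273.9765056  168.26950147] (array([0.48096911, 0.24955441, 0.05856542]), array([ 0.07079022, -0.1808081 , -0.27588711,  0.03811412]))
```

Request:
carry_out(
  rows=[
    [0,0,0.03,0,0,0],
    [0,0,0.055,0,0,0],
    [0,0,0.07,0,0,0],
    [0,0,0.08,0,0,0],
    [0,0,0.082,0,0,0],
    [0,0,0.082,0,0,0],
  ],
)

```text
clock: 12.7
tool_pos: [0.5053, -0.3115, 0.0111]
orientation: [180.0, -0.0, 0.0]
force: [-0.5, -0.7, -0.1]
opening: 0.0611
gripper_force: 0.0
```

Request:
carry_out(
  rows=[
    [0,0,0,0,0,0],
    [0,0,0,0,0,0],
    [0,0,0,0,0,0],
    [0,0,0,0,0,0],
    [0,0,0,0,0,0],
    [0,0,0,0,0,0],
    [0,0,0,0,0,0],
    [0,0,0,0,0,0],
  ],
  grip=-1,
)

```text
clock: 13.7
tool_pos: [0.5048, -0.3113, 0.0106]
orientation: [180.0, 0.0, 0.0]
force: [-0.3, 0.1, 1.8]
opening: 0.0206
gripper_force: 30.0
```

Request:
carry_out(
  rows=[
    [0,0,-0.01,0,0,0],
    [0,0,-0.035,0,0,0],
    [0,0,-0.07,0,0,0],
    [0,0,-0.105,0,0,0],
    [-0.01,-0.005,-0.13,0,0,0],
    [-0.025,-0.02,-0.139,0,0,0],
    [-0.04,-0.05,-0.139,0,0,0],
    [-0.05,-0.09,-0.139,0,0,0],
  ],
)

```text
clock: 14.7
tool_pos: [0.4542, -0.2209, 0.1503]
orientation: [180.0, -0.1, -0.1]
force: [0.9, 1.1, 0.7]
opening: 0.0211
gripper_force: 30.0
```

Request:
carry_out(
  rows=[
    [0,-0.045,0,0,0,0],
    [0,-0.095,0,0,0,0],
    [0,-0.145,0,0,0,0],
    [0,-0.195,0,0,0,0],
    [0.01,-0.245,0,0,0,0],
    [0.03,-0.295,0,0,0,0],
    [0.05,-0.34,0,0,0,0],
    [0.07,-0.385,0,0,0,0],
  ],
)

```text
clock: 15.7
tool_pos: [0.5251, 0.1655, 0.1504]
orientation: [-180.0, -0.0, 0.0]
force: [1.4, 0.4, -0.2]
opening: 0.0212
gripper_force: 30.0
```

Request:
carry_out(
  rows=[
    [0.02,-0.04,0,0,0,0],
    [0.035,-0.07,0,0,0,0],
    [0.0455,-0.09,0,0,0,0],
    [0.0455,-0.09,0.01,0,0,0],
    [0.0455,-0.09,0.04,0,0,0],
    [0.0455,-0.09,0.07,0,0,0],
    [0.0455,-0.09,0.09,0,0,0],
    [0.0455,-0.09,0.1,0,0,0],
  ],
)

```text
clock: 16.7
tool_pos: [0.5693, 0.2527, 0.0485]
orientation: [179.9, 0.1, -0.0]
force: [0.6, -0.4, 0.0]
opening: 0.021
gripper_force: 30.0
```

Request:
carry_out(
  rows=[
    [0,0,0.012,0,0,0],
    [0,0,0.023,0,0,0],
    [0,0,0.031,0,0,0],
    [0,0,0.0345,0,0,0],
    [0,0,0.0345,0,0,0],
    [0,0,0.0345,0,0,0],
  ],
)

```text
clock: 17.45
tool_pos: [0.5704, 0.2539, 0.0154]
orientation: [-180.0, -0.0, 0.0]
force: [0.7, -0.0, -0.4]
opening: 0.0208
gripper_force: 30.0
```

Request:
carry_out(
  rows=[
    [0,0,0,0,0,0],
    [0,0,0,0,0,0],
    [0,0,0,0,0,0],
    [0,0,0,0,0,0],
    [0,0,-0.02,0,0,0],
    [0,0,-0.06,0,0,0],
    [0,0,-0.1,0,0,0],
    [0,0,-0.13,0,0,0],
  ],
  grip=0.4,
)

```text
clock: 18.45
tool_pos: [0.5705, 0.2539, 0.147]
orientation: [-179.9, -0.1, 0.0]
force: [0.2, 0.9, -0.2]
opening: 0.061
gripper_force: 0.0
```

Request:
carry_out(
  rows=[
    [-0.015,0.035,0,0,0,0],
    [-0.035,0.08,0,0,0,0],
    [-0.06,0.125,0,0,0,0],
    [-0.085,0.17,0,0,0,0],
    [-0.11,0.215,0,0,0,0],
    [-0.13,0.26,0,0,0,0],
    [-0.14,0.31,0,0,0,0],
    [-0.142,0.36,0,0,0,0],
  ],
)

```text
clock: 19.45
tool_pos: [0.4276, -0.1076, 0.1456]
orientation: [-180.0, -0.1, 0.1]
force: [0.9, 0.6, 0.1]
opening: 0.0612
gripper_force: 0.0
```

Request:
carry_out(
  rows=[
    [0,0.05,0,0,0,0],
    [0,0.09,0,0,0,0],
    [0,0.12,0,0,0,0],
    [0,0.132,0.02,0,0,0],
    [0,0.132,0.045,0,0,0],
    [0,0.132,0.06,0,0,0],
    [0,0.132,0.06,0,0,0],
  ],
)

```text
clock: 20.32
tool_pos: [0.4274, -0.2383, 0.0842]
orientation: [-180.0, 0.1, -0.0]
force: [-0.0, -0.1, 0.4]
opening: 0.0612
gripper_force: 0.0
```

```bash
python3 snap.py p2
```

```text
[ 0.42739347 -0.23825774  0.08417935] [-1.79979197e+02  1.36159433e-01 -6.89362661e-03] 0.061211507422919274
```

View pics/p2.png

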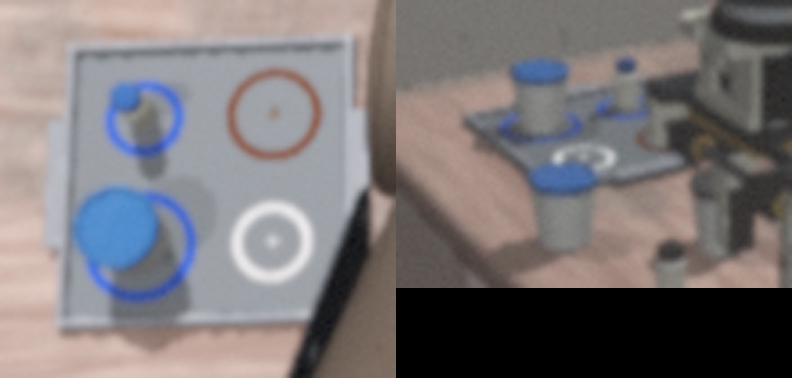

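The blue vial stands upright in the small blue ring, with its cap at crop (126,96). The cup has not moved. Next is the white vial.

Request:
carry_out(
  rows=[
    [0,0,0.025,0,0,0],
    [0,0,0.05,0,0,0],
    [0,0,0.066,0,0,0],
    [0,0,0.074,0,0,0],
    [0,0,0.0745,0,0,0],
    [0,0,0.0745,0,0,0],
  ],
)

```text
clock: 21.18
tool_pos: [0.4289, -0.2384, 0.0113]
orientation: [180.0, -0.1, 0.0]
force: [-0.1, 0.2, -0.3]
opening: 0.0613
gripper_force: 0.0
```

Request:
carry_out(
  rows=[
    [0,0,0,0,0,0],
    [0,0,0,0,0,0],
    [0,0,0,0,0,0],
    [0,0,0,0,0,0],
    [0,0,0,0,0,0],
    [0,0,0,0,0,0],
    [0,0,0,0,0,0],
    [0,0,0,0,0,0],
  ],
  grip=-1,
)

```text
clock: 22.18
tool_pos: [0.4283, -0.2383, 0.0106]
orientation: [180.0, 0.0, 0.0]
force: [0.2, 0.6, 0.9]
opening: 0.021
gripper_force: 30.0
```

Request:
carry_out(
  rows=[
    [0,0,-0.01,0,0,0],
    [0,0,-0.035,0,0,0],
    [0,0,-0.07,0,0,0],
    [0,0,-0.105,0,0,0],
    [0,-0.005,-0.13,0,0,0],
    [0.004,-0.02,-0.139,0,0,0],
    [0.008,-0.05,-0.139,0,0,0],
    [0.014,-0.09,-0.139,0,0,0],
  ],
)

```text
clock: 23.18
tool_pos: [0.4419, -0.1472, 0.1493]
orientation: [-180.0, 0.0, -0.1]
force: [-0.3, 0.2, -0.6]
opening: 0.0209
gripper_force: 30.0
```

Request:
carry_out(
  rows=[
    [0.005,-0.045,0,0,0,0],
    [0.01,-0.095,0,0,0,0],
    [0.015,-0.145,0,0,0,0],
    [0.02,-0.195,0,0,0,0],
    [0.025,-0.24,0,0,0,0],
    [0.032,-0.275,0,0,0,0],
    [0.04,-0.3,0,0,0,0],
    [0.0405,-0.31,0.02,0,0,0],
  ],
)

```text
clock: 24.18
tool_pos: [0.4839, 0.164, 0.1301]
orientation: [-179.9, -0.1, 0.1]
force: [0.1, -0.4, -0.5]
opening: 0.0212
gripper_force: 30.0
```

Request:
carry_out(
  rows=[
    [0,0,0.02,0,0,0],
    [0,0,0.045,0,0,0],
    [0,0,0.07,0,0,0],
    [0,0,0.09,0,0,0],
    [0,0,0.105,0,0,0],
    [0,0,0.112,0,0,0],
    [0,0,0.1145,0,0,0],
    [0,0,0.1145,0,0,0],
  ],
)

```text
clock: 25.18
tool_pos: [0.483, 0.1619, 0.0154]
orientation: [-180.0, -0.0, 0.0]
force: [1.3, -0.1, -1.2]
opening: 0.0209
gripper_force: 30.0
```

Request:
carry_out(
  rows=[
    [0,0,0,0,0,0],
    [0,0,0,0,0,0],
    [0,0,0,0,0,0],
    [0,0,0,0,0,0],
    [0,0,-0.02,0,0,0],
    [0,0,-0.06,0,0,0],
    [0,0,-0.1,0,0,0],
    [0,0,-0.14,0,0,0],
  ],
  grip=0.1,
)

```text
clock: 26.18
tool_pos: [0.4825, 0.1616, 0.1564]
orientation: [-180.0, 0.0, 0.0]
force: [1.2, 0.1, 0.1]
opening: 0.048
gripper_force: 0.0
```

Request:
carry_out(
  rows=[
    [-0.005,0.035,0,0,0,0],
    [-0.01,0.08,0,0,0,0],
    [-0.01,0.13,0,0,0,0],
    [-0.01,0.18,0,0,0,0],
    [-0.005,0.23,0,0,0,0],
    [0.005,0.28,0,0,0,0],
    [0.02,0.315,0,0,0,0],
    [0.03,0.337,0,0,0,0],
  ],
  grip=0.4,
)

```text
clock: 27.18
tool_pos: [0.513, -0.1771, 0.1549]
orientation: [180.0, 0.0, -0.1]
force: [0.8, -0.2, -0.4]
opening: 0.0615
gripper_force: 0.0
```

```bash
python3 snap.py p3
python3 - <<'E'
import cv2,numpy as np
t=cv2.imread("pics/p3.png");s=cv2.imread("pics/p3_s.png")[180:270,300:440]
cv2.imwrite("pics/p3c.png",np.vstack([t,cv2.resize(s,(342,220))[:, :].copy() if False else cv2.copyMakeBorder(cv2.resize(s,(342,220)),0,0,0,t.shape[1]-342,cv2.BORDER_CONSTANT)]))
E
```

```text
[ 0.51298696 -0.17709535  0.15491398] [ 1.79996907e+02  1.00365587e-02 -7.69824546e-02] 0.0614591302939662
```

View pics/p3c.png

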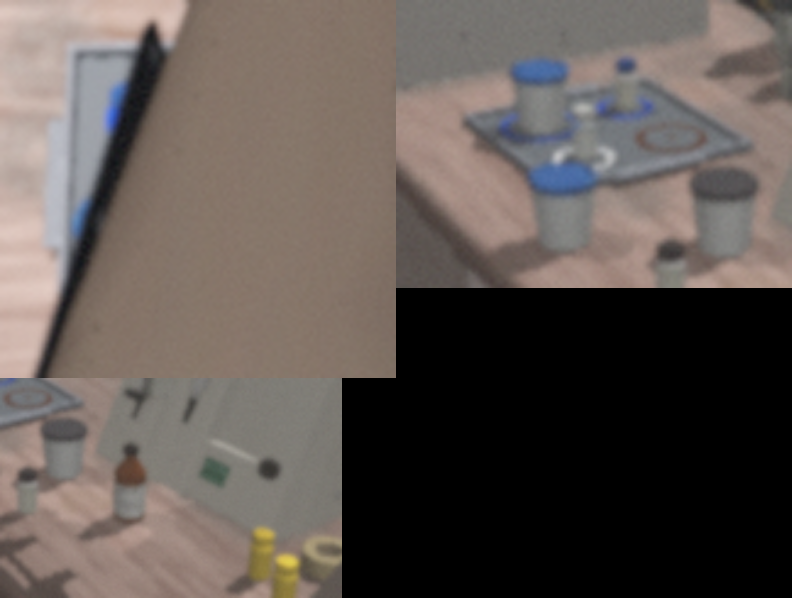

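The white vial stands upright in the white ring. The bottle and both look-alikes have not moved. Now the bottle.

Request:
carry_out(
  rows=[
    [0,0,0.02,0,0,0],
    [0,0,0.045,0,0,0],
    [0,0,0.075,0,0,0],
    [0,0,0.1,0,0,0],
    [0,0,0.118,0,0,0],
    [0,0,0.1265,0,0,0],
    [0,0,0.1275,0,0,0],
    [0,0,0.1275,0,0,0],
  ],
)

```text
clock: 28.28
tool_pos: [0.5133, -0.1752, 0.0282]
orientation: [180.0, -0.1, 0.0]
force: [-0.1, 0.7, 0.5]
opening: 0.0616
gripper_force: 0.0
```

Request:
carry_out(
  rows=[
    [0,0,0,0,0,0],
    [0,0,0,0,0,0],
    [0,0,0,0,0,0],
    [0,0,0,0,0,0],
    [0,0,0,0,0,0],
    [0,0,0,0,0,0],
    [0,0,0,0,0,0],
    [0,0,0,0,0,0],
  ],
  grip=-1,
)

```text
clock: 29.28
tool_pos: [0.5129, -0.1753, 0.0277]
orientation: [180.0, -0.0, 0.0]
force: [-2.0, -0.2, 4.8]
opening: 0.0329
gripper_force: 30.0
```

Request:
carry_out(
  rows=[
    [0,0,-0.01,0,0,0],
    [0,0,-0.035,0,0,0],
    [0,0,-0.07,0,0,0],
    [0,0,-0.105,0,0,0],
    [-0.005,-0.005,-0.13,0,0,0],
    [-0.01,-0.02,-0.14,0,0,0],
    [-0.015,-0.05,-0.14,0,0,0],
    [-0.02,-0.09,-0.14,0,0,0],
  ],
)

```text
clock: 30.28
tool_pos: [0.4918, -0.0842, 0.167]
orientation: [-180.0, 0.1, -0.1]
force: [0.6, 1.1, 0.1]
opening: 0.0331
gripper_force: 30.0
```

Request:
carry_out(
  rows=[
    [0,-0.04,0,0,0,0],
    [0.005,-0.08,0,0,0,0],
    [0.015,-0.125,0,0,0,0],
    [0.035,-0.17,0,0,0,0],
    [0.055,-0.21,0,0,0,0],
    [0.072,-0.24,0,0,0,0],
    [0.08,-0.249,0.02,0,0,0],
    [0.08,-0.249,0.04,0,0,0],
  ],
)

```text
clock: 31.28
tool_pos: [0.5719, 0.1644, 0.1254]
orientation: [180.0, 0.1, 0.0]
force: [-0.6, -0.4, -1.4]
opening: 0.0329
gripper_force: 30.0
```

```bash
python3 snap.py p4
```

```text
[0.57186409 0.16444123 0.12541197] [1.79965603e+02 1.04529044e-01 4.83075468e-02] 0.03290663343291843
```

View pics/p4.png

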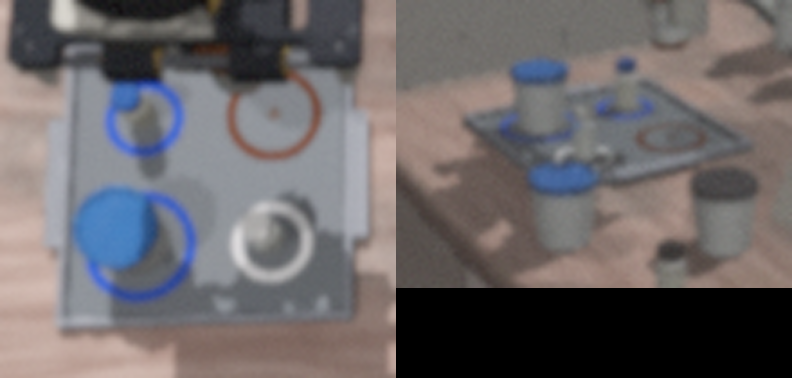

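The three placed things stand upright, and the bottle hangs upright over the brown ring. I'll lower it.

Request:
carry_out(
  rows=[
    [0,0,0.02,0,0,0],
    [0,0,0.045,0,0,0],
    [0,0,0.065,0,0,0],
    [0,0,0.08,0,0,0],
    [0,0,0.09,0,0,0],
    [0,0,0.0945,0,0,0],
    [0,0,0.0955,0,0,0],
    [0,0,0.0955,0,0,0],
  ],
)

```text
clock: 32.38
tool_pos: [0.573, 0.1639, 0.0325]
orientation: [-180.0, -0.0, 0.0]
force: [-0.7, 0.7, -1.0]
opening: 0.0329
gripper_force: 30.0
```

Request:
carry_out(
  rows=[
    [0,0,0,0,0,0],
    [0,0,0,0,0,0],
    [0,0,0,0,0,0],
    [0,0,0,0,0,0],
    [0,0,-0.02,0,0,0],
    [0,0,-0.06,0,0,0],
    [0,0,-0.11,0,0,0],
    [0,0,-0.16,0,0,0],
  ],
  grip=0.25,
)

```text
clock: 33.38
tool_pos: [0.5725, 0.1636, 0.1935]
orientation: [180.0, 0.0, 0.0]
force: [0.9, 0.7, 0.3]
opening: 0.0546
gripper_force: 0.0
```

Request:
carry_out(
  rows=[
    [-0.02,0.04,-0.01,0,0,0],
    [-0.05,0.085,-0.02,0,0,0],
    [-0.08,0.13,-0.02,0,0,0],
    [-0.1,0.175,-0.02,0,0,0],
    [-0.11,0.22,-0.02,0,0,0],
    [-0.12,0.27,-0.02,0,0,0],
    [-0.13,0.32,-0.02,0,0,0],
    [-0.13,0.37,-0.02,0,0,0],
  ],
)

```text
clock: 34.38
tool_pos: [0.4421, -0.2078, 0.2126]
orientation: [180.0, -0.1, 0.0]
force: [-0.1, 0.2, 0.2]
opening: 0.0551
gripper_force: 0.0
```

Request:
carry_out(
  rows=[
    [0,0.05,0,0,0,0],
    [0,0.09,0,0,0,0],
    [0,0.1,0,0,0,0],
    [0,0.1,0,0,0,0],
  ],
)

```text
clock: 34.88
tool_pos: [0.4425, -0.3065, 0.2118]
orientation: [-180.0, 0.0, -0.1]
force: [0.2, 0.0, -0.0]
opening: 0.0547
gripper_force: 0.0
```

```bash
python3 snap.py p5
```

```text
[ 0.4424856  -0.30652593  0.21176281] [-1.79981881e+02  3.09808825e-02 -6.99239625e-02] 0.054721229574477795
```

View pics/p5.png

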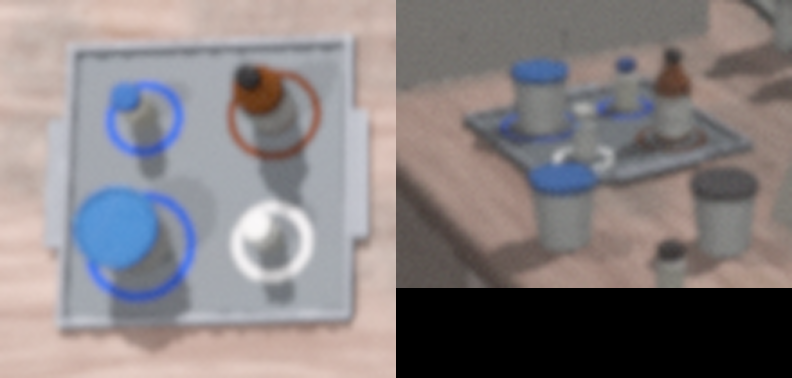

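All four stand upright in their rings, with caps in the top crop at cup (117,228), blue vial (126,96), white vial (264,225) and amber bottle (248,77). I'll check the centring in numbers.

Run:
```python
from h import *
np.set_printoptions(precision=4,suppress=True)
for n,c,s,h,g in [("cup",(117,228),(144,71),.062,(.4806,.2515)),("vb",(126,96),(230,65),.052,(.5706,.2539)),("vw",(264,225),(188,108),.052,(.483,.1615)),("bo",(248,77),(278,55),.089,(.573,.1639))]:
    t=un(c,3.6,150,150);q=un(s,3.6,235,150)
    print(n,1000*(onz("top",t,h)-g),1000*(onz("side",q,h)-g))
```

```text
cup [-0.7918 -2.9207] [ -2.3665 -10.8174]
vb [ 0.7716 -1.6844] [ -4.0057 -12.4022]
vw [ 1.0414 -5.5679] [ 1.2555 -1.7011]
bo [-0.3821 -1.1672] [ -2.8515 -12.4677]
```

Run:
```python
from h import *
import cv2
t=cv2.imread("pics/p5_t.png");k=9
c=cv2.resize(t[160:240,165:250],None,fx=k,fy=k,interpolation=cv2.INTER_CUBIC)[:600+120]
for p in [(.4806,.2515,.062),(.5706,.2539,.052),(.483,.1615,.052),(.573,.1639,.089)]:
    u=(proj("top",p)-[165,160]+.5)*k-.5; cv2.drawMarker(c,tuple(int(v) for v in u),(0,255,0),0,30,1)
c=cv2.resize(c,None,fx=.83,fy=.83);print(c.shape);cv2.imwrite("pics/p6.png",c)
```

```text
(598, 635, 3)
```

View pics/p6.png

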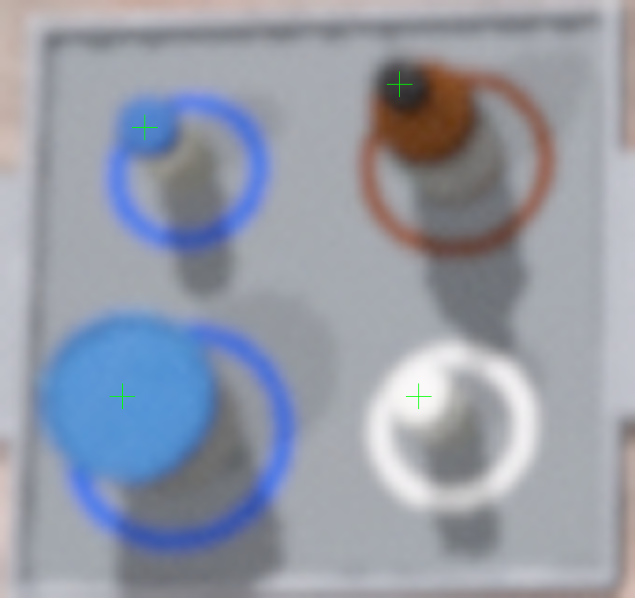

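All four sit within about 2 mm of their ring centres: the cap centres agree with the green marks for the expected positions. The look-alikes are untouched, so I'm handing the job in.

```bash
python3 -c "
from plant import workorder
print(workorder.close_job())"
```

```text
the job is handed in; nothing more can be done
None
```

The job is handed in: the blue-lidded cup, blue-capped vial, white-capped vial and amber bottle stand upright in their rings, within about 2 mm of centre by the last top picture, and I never touched the look-alikes.

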